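# Hold the loupe in focus over the flagged weld

## Task

One of the three base plates is flagged for weld inspection with the knobbed round magnet (the others carry only a hexagon nut or a square washer). Pick the loupe off its rest by the handle and hold it level, with the lens centred over the round weld in the middle of the flagged plate and at the height of the collar on that plate's gauge pin. Finish while still holding it there, steady and touching nothing, and leave everything else on the bench where it is, without knocking the plates or their pins.

Things in the scene. Friction and masses are not known exactly. Their poses are not given: they have to be found in the camera images.
- loupe_grip (a point): Centre of the loupe's black handle, 100 x 16 (across) x 20 mm high; grip it here across the 16 mm. x: along the handle to the lens, z up. The loupe (about 120 g, balance point 20 mm from here towards the lens) lies level, lens to the left (+y), on a low plywood rest: 8 mm base board and two 16 mm blocks under the handle 42 mm either side of here, so 16 mm is free under it.
- lens (a point): Centre of the loupe's clear round lens, in a steel ring of 60 mm outer diameter, 10 mm thick; fixed to the handle, 87 mm from the handle centre along the loupe's x and at the same height. z axis: the lens axis, up when level.
- magnet_mid (a point): Centre (17 mm up) of the flag magnet, plain steel: a 38 mm disc 12 mm thick with a narrow neck and a 22 mm ball knob on top, 34 mm high in all. It stands on one of the three base plates, near a corner; 56 mm from that plate's weld centre.
- nut_mid (a point): Centre of a plain steel hexagon nut, 30 mm across flats, 16 mm high, lying on another base plate. Leave it.
- washer_mid (a point): Centre of a plain steel square washer, 32 x 32 x 8 mm, lying on the third base plate. Leave it.
- weld_a (a point): Centre of a base plate's round plug weld (24 mm across), level with its pad's top, 18 mm above the bench. Plate: fixed dark steel slab 140 (its x) x 110 x 12 mm with a 50 x 50 x 6 mm pad in its middle; x axis: from the weld towards the gauge pin. The three plates swap places between starts.
- collar_a (a point): Centre of the collar (16 mm disc, 4 mm thick) on this same plate's gauge pin: the focal height, 60 mm above the pad's top. The 6 mm pin stands 57 mm from the weld, on the plate's side away from the robot (turned up to 0.4 rad), and ends 14 mm above the collar's centre.
- weld_b (a point): Centre of a base plate's round plug weld (24 mm across), level with its pad's top, 28 mm above the bench. Plate: fixed dark steel slab 140 (its x) x 110 x 12 mm with a 50 x 50 x 16 mm pad in its middle; x axis: from the weld towards the gauge pin. The three plates swap places between starts.
- collar_b (a point): Centre of the collar (16 mm disc, 4 mm thick) on this same plate's gauge pin: the focal height, 60 mm above the pad's top. The 6 mm pin stands 57 mm from the weld, on the plate's side away from the robot (turned up to 0.4 rad), and ends 14 mm above the collar's centre.
- weld_c (a point): Centre of a base plate's round plug weld (24 mm across), level with its pad's top, 38 mm above the bench. Plate: fixed dark steel slab 140 (its x) x 110 x 12 mm with a 50 x 50 x 26 mm pad in its middle; x axis: from the weld towards the gauge pin. The three plates swap places between starts.
- collar_c (a point): Centre of the collar (16 mm disc, 4 mm thick) on this same plate's gauge pin: the focal height, 60 mm above the pad's top. The 6 mm pin stands 57 mm from the weld, on the plate's side away from the robot (turned up to 0.4 rad), and ends 14 mm above the collar's centre.
- tape: Bystander: tape measure, grey case 65 x 35 x 60 mm, left of the loupe. Origin at its underside.
- clamp: Bystander: steel C-clamp lying flat, about 170 mm long, right of the loupe. Origin at its underside.
- hammer: Bystander: hammer lying on the far left. Origin at its underside.
- tube_offcut: Bystander: square steel tube offcut 50 x 80 x 50 mm lying beyond the plates. Origin at its underside.
- spray: Bystander: grey spray can, 52 mm diameter, 160 mm tall, far right. Origin at its underside.
- loupe: The whole loupe (see its points); origin under the handle centre, at its underside, 10 mm below loupe_grip.
- rest: The fixed plywood rest under the loupe, 150 x 50 x 24 mm, origin at its underside.
- part_a: The fixed base plate that carries weld_a and collar_a; origin at the centre of its underside, on the bench.
- part_b: The fixed base plate that carries weld_b and collar_b; origin at the centre of its underside, on the bench.
- part_c: The fixed base plate that carries weld_c and collar_c; origin at the centre of its underside, on the bench.
Things that resemble listed ones, but are neither listed nor needed, are in the scene too. Leave any orange look-alike of the part_a alone. What is shaped like the loupe but yellow is not meant.

How it is judged:
By the outcome, as a careful person would: the job done as asked, in the order asked, and still so for the second after the job is handed in, while the arm keeps its last pose, push and grip.
It also fails if it takes over 34 s, if anything falls off the work surface, if the arm or the gripper's body presses on something with over 40 N, if the wrist force passes 120 N, or if a joint passes its speed limit or range.

## Robot

A 6-joint arm with a two-finger parallel gripper is mounted at the origin on the work surface. World frame = base frame: x ahead of the robot, y to its left, z up, the work surface at z = 0. Lengths are in mm, angles in rad, forces in N, time in s.
With the tool pointing down it reaches from about 350 to 875 mm from the base axis. Payload 4.2 kg.
Tool frame: the origin (TCP) lies at the very end of the fingers, on their centre line; the grasp point (between the pads) lies 19 mm behind it (arm.tcp_to_grasp is the x of the grasp point in the tool frame, in mm); x points along the fingers, z is the direction in which the jaws open and shut, and the axes are right-handed (so a half turn about x gives the same grasp; the last joint's range is limited). The gripper opens to 85 mm and grips with 20 to 120 N. Pads are 22 mm wide; open, the fingers measure 114 mm over their backs; the gripper's body (76 mm by 85 mm) begins 54 mm behind the grasp point. The pads swing forward as they close: fully open they stand 13 mm farther back than shut.
Start: joints at [1.442, 0.385, 0.008, 0, -1.194, -0.259], TCP at [236.312, 578.581, 231.312] pointing down, gripper open.
Joint ranges: [-3.14, 3.14], [-1.21, 2.06], [-1.07, 1.41], [-3.16, 2.05], [-2.99, -0.16], [-3.1, 3.1]. Speed limits (rad/s): [2.79, 2.79, 3.14, 3.14, 3.14, 3.14].

## Interface

Orientations are given as a unit quaternion [x, y, z, w].
In Python, from bench import status, get_image, job, arm gives the robot as it stands.
- The arm moves only by the tool apply_moves, never from a script. Its argument "targets" is text: rows parted by semicolons, each of 5 numbers parted by spaces: the shift along the tool's x, y, z in mm, then the turn about the tool's x in degrees, then the gripper's target within -1 to 1 (shut at 1, half-way at 0, fully open at -1). In form: dx dy dz spin hand; .... A call has 1 to 10 rows; each row is the pose to reach, as a shift and turn from the pose commanded when the call began, along the tool's axes at that moment; what a row does not reach only later rows make up. A row lasts 1/12 s, in which the tool goes at most 41.7 mm and 7.16 degrees, less where a joint would pass 70% of its speed; a pose out of reach is approached as far as the arm can. A call with a gripper value outside its range is refused whole. The fingers move at their own pace and stop on an object; the grip force is fixed at half the most. Time passes only in rows, so rows that repeat a pose let the fingers close. It gives the time, the measured TCP pose, the force and the opening at its end, in the units of the state.
- status.read_state(): the state, without advancing time (a new reading comes with each control period).
- get_image(name): name is "scene" or "top"; returns a dict with "img" (480x640x3 uint8, red, green, blue), "mtx" (3x3 intrinsics, pixels), "world_from_camera" (4x4, takes a point from camera to world coordinates). Camera axes: x right, y down, z forward; pixel columns grow to the right and rows downward; lengths in mm; the calibration is good to about 2 mm. A picture is of the moment at which its call begins. There is no depth.
- job.job_done(): hands the job in, once; it reports no verdict.
The state is a dict: "clock": time; "joints": joint angles; "joint_vel": joint speeds; "joint_efforts": joint torques, N m; "position": TCP position; "ee_rot": TCP orientation; "contact_force": force on the tool from outside, world axes, zero at the start; "wrist_torque": the same for the moment, N m; "gripper_width": finger opening in mm.
Only numpy, scipy, OpenCV 4.12 (cv2) and the standard library are available. Lean on these libraries where they do the work, as an engineer would, in place of code of your own. Each camera call takes 0.05 s, during which the arm holds its last target.

## Working session

There is one attempt and no reset: what is moved stays moved. The work goes in short steps, Python scripts to look and compute and a tool call to move; the robot and the scene stay as the last step left them, time stands still between calls to the robot, and variables do not carry over. Pictures are saved under pics/ and viewed, and the job is handed in when it is done.

Besides the shell and the picture viewer there is one more tool, called after "Request:" by a JSON object that holds its "name" and its "arguments". apply_moves: Moves the arm, as the interface text tells. Its arguments: {"type":"object","properties":{"targets":{"type":"string"}},"required":["targets"]}

```bash
mkdir -p pics; ls
python3 - <<'E'
from bench import status,get_image,arm
import cv2,numpy as np
print(status.read_state())
print(arm.tcp_to_grasp)
for n in ("scene","top"):
    d=get_image(n); cv2.imwrite(f"pics/{n}0.png",d["img"][:,:,::-1]); print(n,d["mtx"],d["world_from_camera"])
    np.savez(f"{n}0.npz",**d)
E
```

```text
pics
{'clock': 0.0, 'joints': array([ 1.44161418e+00,  3.85567526e-01,  6.63895740e-03, -4.99171992e-04,
       -1.19401982e+00, -2.58590811e-01]), 'joint_vel': array([-0.00032908,  0.00017071, -0.00138703,  0.00121962, -0.00112626,
        0.00041912]), 'joint_efforts': array([-1.36048733e-03, -3.92286301e+01,  1.88397181e+01,  4.18610215e+00,
       -4.68559083e-03, -6.92123393e-06]), 'position': array([236.09661306, 578.060364  , 230.22008705]), 'ee_rot': array([-0.58637901, -0.39377669,  0.58762971, -0.39470355]), 'contact_force': array([ 0.7655489 , -0.57453809, -0.16052219]), 'wrist_torque': array([-0.03937232, -0.0478597 , -0.01090424]), 'gripper_width': 85.45783914377074}
-18.700000000000003
scene [[471.35610018   0.         317.02755519]
 [  0.         471.35610018 244.54084543]
 [  0.           0.           1.        ]] [[-5.19776423e-03  7.52209685e-01 -6.58903311e-01  1.24816990e+03]
 [ 9.99811429e-01 -8.41967159e-03 -1.74989902e-02 -3.59694951e+01]
 [-1.87106594e-02 -6.58870017e-01 -7.52024077e-01  9.66908144e+02]
 [ 0.00000000e+00  0.00000000e+00  0.00000000e+00  1.00000000e+00]]
top [[572.60393946   0.         315.98167979]
 [  0.         572.60393946 244.87235842]
 [  0.           0.           1.        ]] [[-4.13076360e-03 -9.89454900e-01  1.44782378e-01  2.69954980e+02]
 [-9.99990652e-01  3.90226743e-03 -1.86215590e-03 -7.99155988e+01]
 [ 1.27753972e-03 -1.44788716e-01 -9.89461771e-01  1.62548060e+03]
 [ 0.00000000e+00  0.00000000e+00  0.00000000e+00  1.00000000e+00]]
```

View pics/scene0.png

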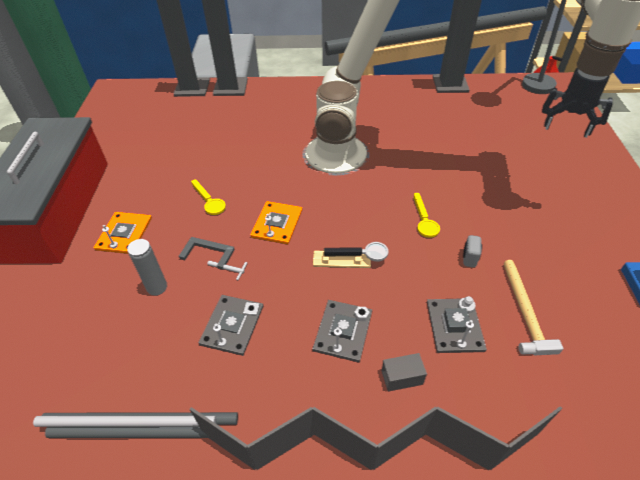

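View pics/top0.png

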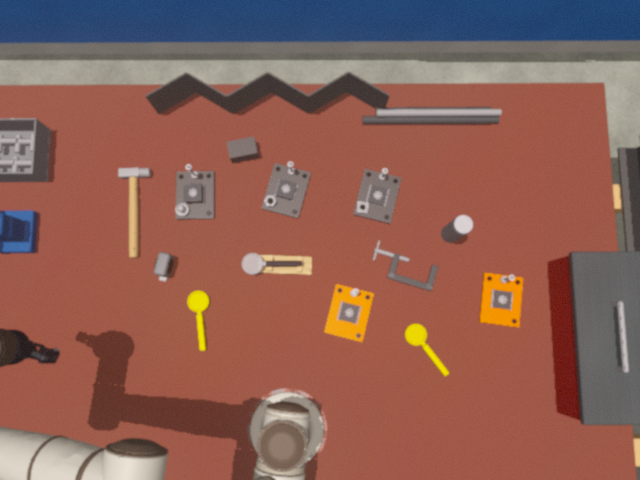

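Three dark plates appear in the top view at (193,193), (287,190) and (378,196). The left one carries a knobbed object at (182,210), which is (467,303) in the scene view. The middle one seems to have a nut and the right one a washer. I'll confirm this and the black-handled loupe in enlarged crops.

Run:
```python
import cv2,numpy as np
s=cv2.imread("pics/scene0.png");t=cv2.imread("pics/top0.png")
def c(im,x0,y0,w,h,W,H): return cv2.resize(im[y0:y0+h,x0:x0+w],(W,H),interpolation=cv2.INTER_CUBIC)
a=np.vstack([np.hstack([c(s,420,285,80,60,400,300),c(t,160,155,80,60,400,300)]),np.hstack([c(s,310,230,80,60,400,300),c(t,237,235,80,60,400,300)])])
cv2.imwrite("pics/crop1.png",a)
a=np.vstack([np.hstack([c(s,305,290,80,60,400,300),c(t,250,155,80,60,400,300)]),np.hstack([c(s,195,290,80,60,400,300),c(t,340,165,80,60,400,300)])])
cv2.imwrite("pics/crop2.png",a)
```

```text
(no output)
```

View pics/crop1.png

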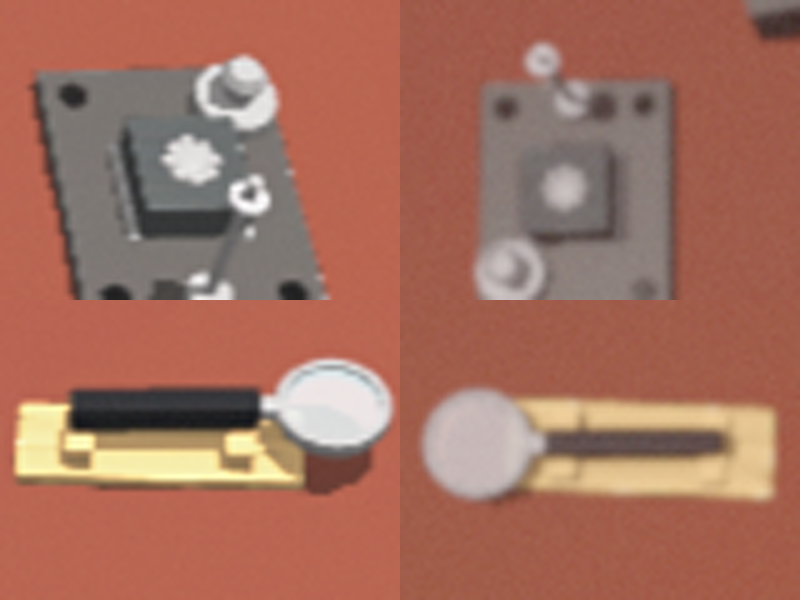

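View pics/crop2.png

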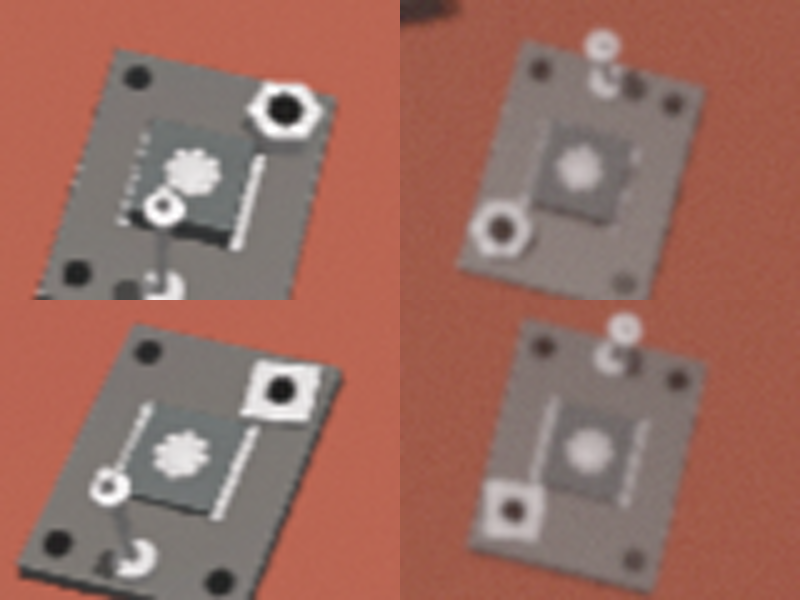

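Confirmed. The flagged plate is the left one (top 193,193), because only it has the round disc with a ball knob. The middle plate has the hexagon nut and the right one the square washer. The loupe with the black handle on plywood, at top (265,265), is the one meant, since the other two are yellow. Next I'll triangulate.

```bash
cat > h.py <<'E'
import numpy as np,cv2
from scipy.spatial.transform import Rotation as R
def load(n): return dict(np.load(n+".npz"))
def ray(d,p):
    T=d["world_from_camera"];K=d["mtx"]
    v=T[:3,:3]@np.linalg.solve(K,[p[0],p[1],1]);return T[:3,3],v/np.linalg.norm(v)
def plane(d,p,z):
    o,v=ray(d,p);return o+v*(z-o[2])/v[2]
def tri(rs):
    A=np.zeros((3,3));b=np.zeros(3)
    for o,v in rs:
        P=np.eye(3)-np.outer(v,v);A+=P;b+=P@o
    x=np.linalg.solve(A,b);return x,[np.linalg.norm((np.eye(3)-np.outer(v,v))@(x-o)) for o,v in rs]
def proj(d,X):
    T=np.linalg.inv(d["world_from_camera"]);c=T[:3,:3]@X+T[:3,3];q=d["mtx"]@c;return q[:2]/q[2]
def blobs(mask,box,amin=5):
    x0,y0,x1,y1=box
    n,l,s,c=cv2.connectedComponentsWithStats(mask[y0:y1,x0:x1].astype(np.uint8))
    return [(int(s[i,4]),(c[i]+[x0,y0]).round(2).tolist()) for i in range(1,n) if s[i,4]>=amin]
E
python3 - <<'E'
from h import *
S=load("scene0");T=load("top0")
for n,d,boxes in (("scene",S,[(420,285,500,350)]),("top",T,[(160,155,240,220)])):
    im=d["img"].astype(int);hsv=cv2.cvtColor(d["img"],cv2.COLOR_RGB2HSV)
    for th in (150,170,190):
        print(n,th,blobs((im.min(2)>th),boxes[0]))
    print("black",[ (t,blobs(im.max(2)<t,(310,235,395,275) if n=="scene" else (240,245,320,285),20)) for t in (60,80,100)])
    bx=(360,235,395,270) if n=="scene" else (237,248,270,282)
    print("ring",[(t,blobs((hsv[:,:,1]<t)&(hsv[:,:,2]>90),bx,60)) for t in (60,80,100)])
E
```

```text
scene 150 [(138, [467.68, 303.11]), (83, [457.94, 316.54]), (47, [469.64, 323.77]), (5, [469.6, 331.2]), (10, [459.3, 340.4]), (33, [462.73, 344.06])]
scene 170 [(111, [467.52, 303.28]), (73, [458.04, 316.62]), (40, [469.58, 323.77]), (7, [459.29, 340.43]), (25, [462.28, 344.4])]
scene 190 [(66, [467.38, 305.14]), (24, [468.79, 298.58]), (64, [457.98, 316.59]), (26, [469.38, 324.42]), (5, [459.2, 340.6]), (22, [462.55, 344.41])]
black [(60, [(172, [342.26, 252.86])]), (80, [(295, [342.57, 251.49])]), (100, [(301, [342.56, 251.5])])]
ring [(60, [(375, [375.55, 251.06])]), (80, [(389, [375.6, 251.14])]), (100, [(408, [375.54, 251.2])])]
top 150 [(28, [187.82, 166.61]), (5, [195.2, 172.4]), (14, [192.71, 175.79]), (49, [192.43, 192.33]), (116, [181.33, 209.1])]
top 170 [(13, [187.38, 166.62]), (27, [192.56, 192.41]), (61, [181.2, 209.49])]
top 190 []
black [(60, []), (80, []), (100, [(108, [283.93, 263.34])])]
ring [(60, [(401, [253.03, 263.39])]), (80, [(428, [252.96, 263.4])]), (100, [(501, [254.23, 262.79])])]
```

Run:
```python
from h import *
S=load("scene0");T=load("top0")
def t(n,a,b): 
    x,r=tri([ray(S,a),ray(T,b)]);print(n,x.round(1),np.round(r,1));return x
w=t("weld",(458.0,316.6),(192.5,192.35))
c=t("collar",(469.6,323.8),(187.7,166.6))
m=t("magnet",(467.5,303.3),(181.3,209.2))
l=t("lens",(375.6,251.2),(253.0,263.4))
for z in (18,28,38): print(z,plane(S,(458,316.6),z).round(1),plane(T,(192.5,192.35),z).round(1))
for z in (78,88,98): print(z,plane(S,(469.6,323.8),z).round(1),plane(T,(187.7,166.6),z).round(1))
for z in (30,34,38): print("lens",z,plane(S,(375.6,251.2),z).round(1),plane(T,(253,263.4),z).round(1))
# handle: dark min-area rect in top (hue-wise dark), scene dark
for n,d,b in (("s",S,(310,235,375,275)),("t",T,(260,250,312,280))):
    g=d["img"].max(2).astype(int)
    for th in (80,100,120):
        ys,xs=np.nonzero(g[b[1]:b[3],b[0]:b[2]]<th)
        if len(xs)<20: continue
        print(n,th,len(xs),cv2.minAreaRect(np.c_[xs+b[0],ys+b[1]].astype(np.float32)),xs.mean()+b[0],ys.mean()+b[1])
```

```text
weld [655.4 268.3  34. ] [0.3 0.3]
collar [712.9 269.5  96.2] [0.1 0.1]
magnet [609.5 302.2  20.2] [0.6 0.6]
lens [451.7  94.4  29.6] [0.5 0.5]
18 [645.2 273.8  18. ] [659.2 271.4  18. ]
28 [651.5 270.6  28. ] [656.8 269.3  28. ]
38 [657.9 267.3  38. ] [654.3 267.1  38. ]
78 [701.8 275.8  78. ] [718.2 273.7  78. ]
88 [707.9 272.3  88. ] [715.3 271.4  88. ]
98 [714.  268.8  98. ] [712.4 269.1  98. ]
lens 30 [452.   94.8  30. ] [451.6  93.8  30. ]
lens 34 [455.4  94.3  34. ] [451.2  93.4  34. ]
lens 38 [458.8  93.7  38. ] [450.7  92.9  38. ]
s 80 295 ((342.5, 251.5), (7.0, 37.0), 90.0) 342.56610169491523 251.4949152542373
s 100 305 ((349.2394104003906, 252.2020263671875), (50.87058639526367, 10.795755386352539), 5.946863651275635) 342.95409836065573 251.60983606557377
s 120 363 ((349.00994873046875, 257.5835876464844), (50.46188735961914, 19.732500076293945), 1.3639276027679443) 345.92561983471074 253.1900826446281
t 100 108 ((284.0, 263.5), (3.0, 32.0), 90.0) 283.9259259259259 263.3425925925926
t 120 136 ((279.2630615234375, 264.0917663574219), (9.272226333618164, 41.42123031616211), 77.79953002929688) 282.8382352941176 263.5
```

Run:
```python
from h import *
S=load("scene0");T=load("top0")
g=T["img"].max(2).astype(float)
print(g[256:272,262:306].astype(int)[:, ::3])
pts=[]
for u in range(270,298):
    col=g[258:270,u]; w=np.clip(150-col,0,None); pts.append((u,258+(w*np.arange(12)).sum()/w.sum()))
pts=np.array(pts);k=np.polyfit(pts[:,0],pts[:,1],1);print(k,(pts[:,1]-np.polyval(k,pts[:,0])).round(1))
A=plane(T,(268,np.polyval(k,268)),40);B=plane(T,(300,np.polyval(k,300)),40);print(A,B,"dir",np.degrees(np.arctan2(*(A-B)[[1,0]])))
row=g[262:265].mean(0);print(list(zip(range(258,306),row[258:306].astype(int))))
gs=S["img"].max(2).astype(int)
xs=np.arange(322,364)
print("scene col extents",[(u,np.nonzero(gs[240:270,u]<90)[0].min()+240,np.nonzero(gs[240:270,u]<90)[0].max()+240) for u in xs if (gs[240:270,u]<90).any()])
```

```text
[[215 232 234 232 219 223 221 217 212 214 207 208 210 201 197]
 [196 233 237 234 218 231 231 230 230 230 227 227 230 224 219]
 [177 228 237 233 209 232 232 231 231 231 230 231 236 233 226]
 [176 222 229 224 198 223 222 222 223 223 222 223 230 228 226]
 [180 198 196 193 167 185 184 186 185 187 185 185 194 204 224]
 [190 174 135 132 119 125 125 121 124 123 123 126 128 162 222]
 [197 171 100  98  95  95  96  95  97  96  96  98  97 127 211]
 [199 178 100  96  98  98 100  97  99  96  98  96  99 121 202]
 [197 172  96  98  97  97  98  96  98 101 100  99  96 120 206]
 [187 154 110 103  93  95 101  97  97 100  95  99 123 149 210]
 [178 153 163 147 130 135 145 141 142 143 146 147 181 197 218]
 [165 179 212 199 187 193 194 196 196 195 198 197 220 219 223]
 [157 197 231 217 213 218 218 219 218 219 219 221 234 222 227]
 [153 207 231 213 222 226 225 226 226 225 226 226 237 222 227]
 [158 218 216 200 226 231 231 229 231 230 229 230 232 219 229]
 [163 223 211 209 228 230 233 233 233 233 234 232 219 211 233]]
[-6.42173388e-03  2.65124934e+02] [-0.1 -0.1  0.  -0.   0.   0.1  0.1  0.1  0.  -0.  -0.1 -
[... 2317 characters left out ...]
int64(347), np.int64(248), np.int64(255)), (np.int64(348), np.int64(248), np.int64(255)), (np.int64(349), np.int64(248), np.int64(255)), (np.int64(350), np.int64(248), np.int64(255)), (np.int64(351), np.int64(248), np.int64(255)), (np.int64(352), np.int64(248), np.int64(255)), (np.int64(353), np.int64(248), np.int64(255)), (np.int64(354), np.int64(248), np.int64(255)), (np.int64(355), np.int64(248), np.int64(255)), (np.int64(356), np.int64(248), np.int64(255)), (np.int64(357), np.int64(248), np.int64(255)), (np.int64(358), np.int64(248), np.int64(255)), (np.int64(359), np.int64(248), np.int64(255)), (np.int64(360), np.int64(248), np.int64(255)), (np.int64(361), np.int64(249), np.int64(253))]
```

Run:
```python
from h import *
from bench import status
S=load("scene0");T=load("top0")
x,r=tri([ray(S,(342.6,251.5)),ray(T,(283.8,263.35))]);print("grip",x,r)
for z in (30,34): print(z,plane(S,(342.6,251.5),z),plane(T,(283.8,263.35),z))
s=status.read_state();M=R.from_quat(s["ee_rot"]).as_matrix();print(M.round(3))
g=np.array([451,6.5,0])
tgt=np.array([451,6.5,110.])
d=M.T@(tgt-s["position"]);print("shift",d)
# spin so tool z -> +-world x
for sgn in (1,-1):
    v=M.T@np.array([sgn,0,0]);print(sgn,np.degrees(np.arctan2(-v[1],v[2])))
```

```text
grip [451.5187466    8.28957209  29.2308015 ] [np.float64(0.7566985837014428), np.float64(0.7566985837014522)]
30 [452.13232198   9.01018191  30.        ] [451.43192822   7.48961878  30.        ]
34 [455.53089455   8.81814739  34.        ] [450.97695071   7.27048677  34.        ]
[[-0.001  0.926 -0.378]
 [-0.002 -0.378 -0.926]
 [-1.     0.     0.002]]
shift [121.25741429 415.11730595 447.61274229]
1 -112.22686749898867
-1 67.77313250101135
```

Request:
{"name": "apply_moves", "arguments": {"targets": "80 415 448 67.8 -1; 80 415 448 67.8 -1; 80 415 448 67.8 -1; 80 415 448 67.8 -1; 80 415 448 67.8 -1; 80 415 448 67.8 -1; 80 415 448 67.8 -1; 80 415 448 67.8 -1; 80 415 448 67.8 -1; 80 415 448 67.8 -1"}}

```text
clock: 0.93
position: [381.5, 189.8, 177.0]
ee_rot: [0.707, -0.002, -0.707, -0.002]
contact_force: [1.1, -0.0, 0.1]
gripper_width: 85.6
```

```bash
cat > rel.py <<'E'
from h import *
from bench import status
import sys
t=np.array([float(a) for a in sys.argv[1:4]])
s=status.read_state();M=R.from_quat(s["ee_rot"]).as_matrix();print(s["position"].round(2));print(M.round(4));print("shift",(M.T@(t-s["position"])).round(2))
v=M.T@np.array([-1,0,0]);print("spin",np.degrees(np.arctan2(-v[1],v[2])))
E
python3 rel.py 451.5 7.5 110
```

```text
[381.54 189.78 176.95]
[[ 0.0e+00 -4.8e-03 -1.0e+00]
 [ 1.0e-04 -1.0e+00  4.8e-03]
 [-1.0e+00 -1.0e-04 -0.0e+00]]
shift [ 66.93 181.96 -70.82]
spin -0.27239326224960647
```

Request:
{"name": "apply_moves", "arguments": {"targets": "60 182 -71 0 -1; 60 182 -71 0 -1; 60 182 -71 0 -1; 60 182 -71 0 -1; 60 182 -71 0 -1; 60 182 -71 0 -1; 60 182 -71 0 -1; 60 182 -71 0 -1"}}

```text
clock: 1.6
position: [452.5, 9.6, 117.0]
ee_rot: [-0.707, 0.0, 0.707, 0.0]
contact_force: [0.2, 0.6, 0.1]
gripper_width: 85.3
```

```bash
python3 rel.py 451.5 7.5 16
python3 - <<'E'
from bench import get_image
import cv2,numpy as np
for n in ("scene","top"):
    d=get_image(n);np.savez(f"{n}1.npz",**d)
    x,y=(300,170) if n=="scene" else (230,200)
    cv2.imwrite(f"pics/{n}1.png",cv2.resize(d["img"][y:y+100,x:x+130,::-1],(780,600),interpolation=cv2.INTER_CUBIC))
E
```

```text
[452.46   9.63 117.05]
[[-4.0e-04 -1.2e-03 -1.0e+00]
 [-1.0e-04 -1.0e+00  1.2e-03]
 [-1.0e+00  1.0e-04  4.0e-04]]
shift [101.05   2.12   0.91]
spin -0.0684971620830566
```

View pics/scene1.png

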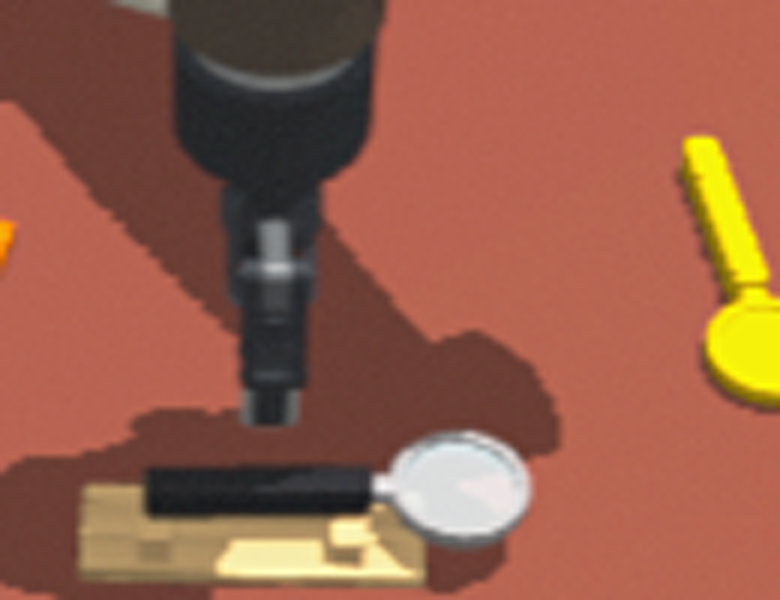

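View pics/top1.png

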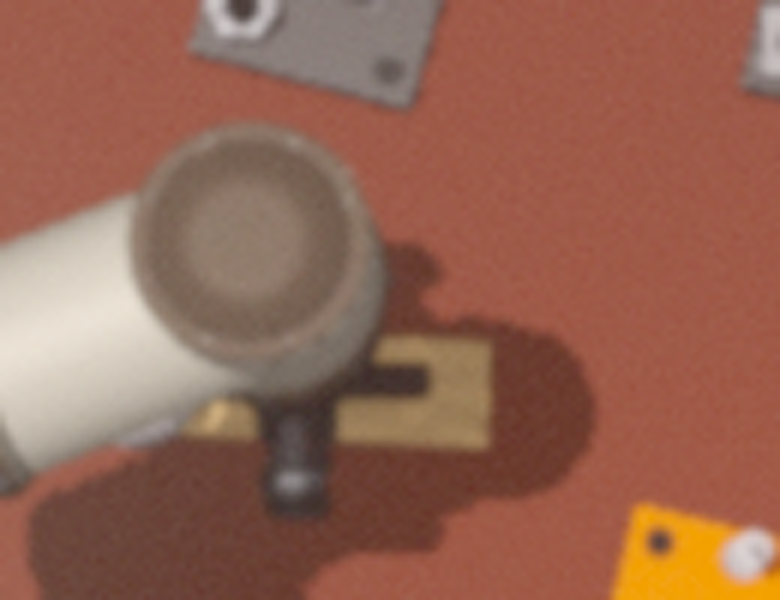

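Run:
```python
from h import *
S=load("scene1")
for X in ([452.5,9.6,117],[452.5,9.6,130],[451,7.3,34]): print(proj(S,np.array(X)))
im=S["img"].max(2)
print([int(v) for v in S["img"][232:238,335:356].mean(2).mean(0)])
```

```text
[343.62297879 228.76362988]
[343.74906072 225.12780176]
[341.96269852 250.17756044]
[122, 122, 122, 122, 112, 90, 69, 54, 48, 47, 49, 47, 54, 70, 72, 63, 69, 74, 74, 74, 73]
```

Request:
{"name": "apply_moves", "arguments": {"targets": "40 2 1 0 -1; 70 2 1 0 -1; 85 2 1 0 -1; 98 2 1 0 -1; 100.5 2 1 0 -1; 100.5 2 1 0 -1; 100.5 2 1 0 -1"}}

```text
clock: 2.28
position: [452.2, 8.8, 17.5]
ee_rot: [0.708, 0.001, -0.707, 0.0]
contact_force: [0.3, -0.1, 0.4]
gripper_width: 85.2
```

```bash
python3 rel.py 451.5 7.5 16
python3 - <<'E'
from bench import get_image
import cv2,numpy as np
for n in ("scene",):
    d=get_image(n);np.savez(f"{n}2.npz",**d)
    x,y=(300,200)
    cv2.imwrite(f"pics/{n}2.png",cv2.resize(d["img"][y:y+75,x:x+100,::-1],(800,600),interpolation=cv2.INTER_CUBIC))
E
```

```text
[452.18   8.83  17.5 ]
[[ 1.6e-03  1.6e-03 -1.0e+00]
 [ 5.0e-04 -1.0e+00 -1.6e-03]
 [-1.0e+00 -5.0e-04 -1.6e-03]]
shift [1.49 1.33 0.68]
spin 0.09228453467416249
```

View pics/scene2.png

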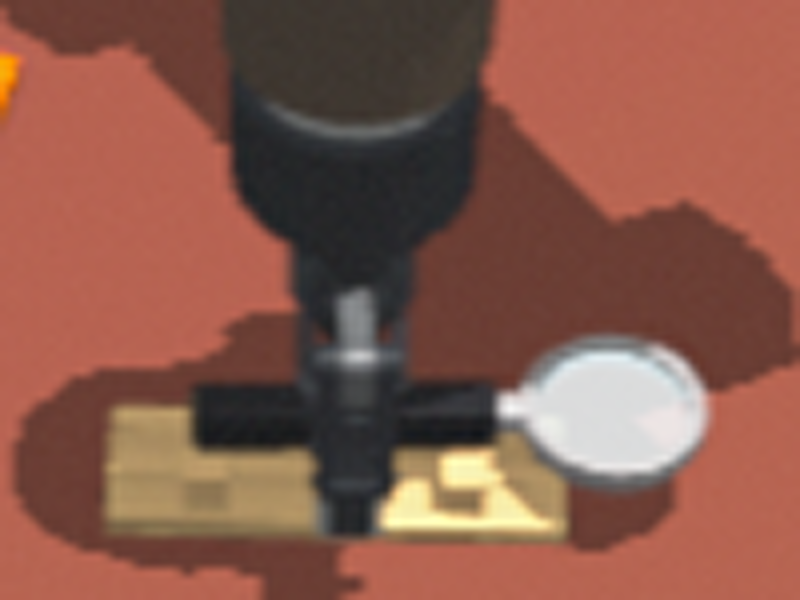

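The fingers straddle the handle (crop 195–497, fingers at about 350). Closing.

Request:
{"name": "apply_moves", "arguments": {"targets": "0 1 0.5 0 0.2; 0 1 0.5 0 0.6; 0 1 0.5 0 1; 0 1 0.5 0 1; 0 1 0.5 0 1; 0 1 0.5 0 1; 0 1 0.5 0 1; 0 1 0.5 0 1; 0 1 0.5 0 1; 0 1 0.5 0 1"}}

```text
clock: 3.17
position: [451.5, 6.9, 17.0]
ee_rot: [0.707, -0.0, -0.707, -0.0]
contact_force: [0.3, -1.1, 6.5]
gripper_width: 15.0
```

```bash
python3 rel.py 451.5 7.5 16; python3 -c "
from bench import status;s=status.read_state();print(s['gripper_width'],s['contact_force'],s['clock'])"
```

```text
[451.47   6.87  17.05]
[[ 8.e-04 -1.e-04 -1.e+00]
 [ 1.e-04 -1.e+00  1.e-04]
 [-1.e+00 -1.e-04 -8.e-04]]
shift [ 1.05 -0.63 -0.03]
spin -0.00858562574012014
15.028371789100902 [ 0.33375992 -1.08110887  6.51618037] 3.1667
```

Request:
{"name": "apply_moves", "arguments": {"targets": "-8 0 0 0 1; -20 0 0 0 1; -50 0 0 0 1; -90 0 0 0 1; -130 0 0 0 1; -150 0 0 0 1; -150 0 0 0 1; -150 0 0 0 1; -150 0 0 0 1"}}

```text
clock: 3.92
position: [449.7, 6.5, 165.6]
ee_rot: [-0.706, 0.0, 0.708, 0.0]
contact_force: [0.2, -0.1, -1.7]
gripper_width: 14.7
```

```bash
python3 rel.py 655.5 180.5 165
python3 - <<'E'
from bench import get_image,status
import cv2,numpy as np
s=status.read_state();print(s["gripper_width"],s["contact_force"],s["wrist_torque"])
for n in ("scene","top"):
    d=get_image(n);np.savez(f"{n}3.npz",**d)
    x,y=(300,170) if n=="scene" else (220,210)
    cv2.imwrite(f"pics/{n}3.png",cv2.resize(d["img"][y:y+75,x:x+100,::-1],(800,600),interpolation=cv2.INTER_CUBIC))
E
```

```text
[449.67   6.54 165.6 ]
[[-2.8e-03 -9.0e-04 -1.0e+00]
 [-2.0e-04 -1.0e+00  9.0e-04]
 [-1.0e+00  2.0e-04  2.8e-03]]
shift [  -0.   -174.15 -205.67]
spin -0.05211190103536531
14.699994775918086 [ 0.1883881  -0.08002849 -1.68420826] [-0.02709148 -0.02164575 -0.00160045]
```

View pics/scene3.png

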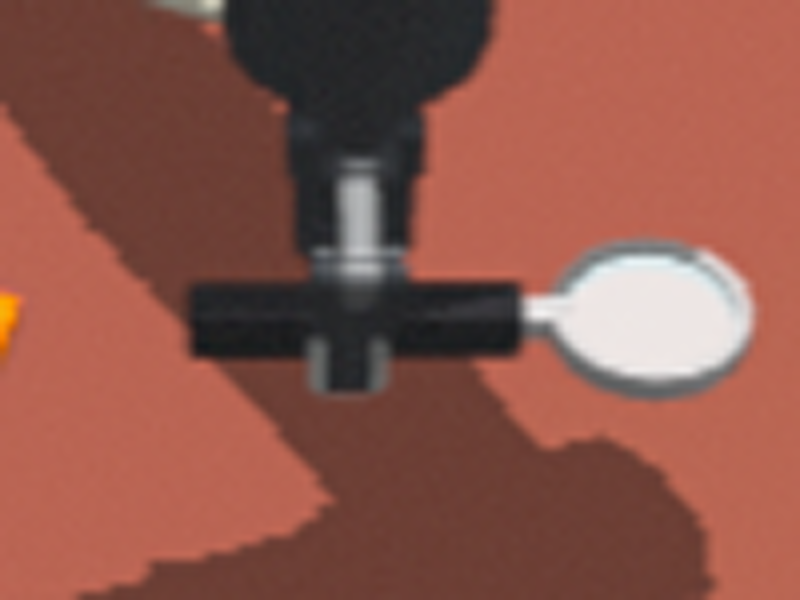

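View pics/top3.png

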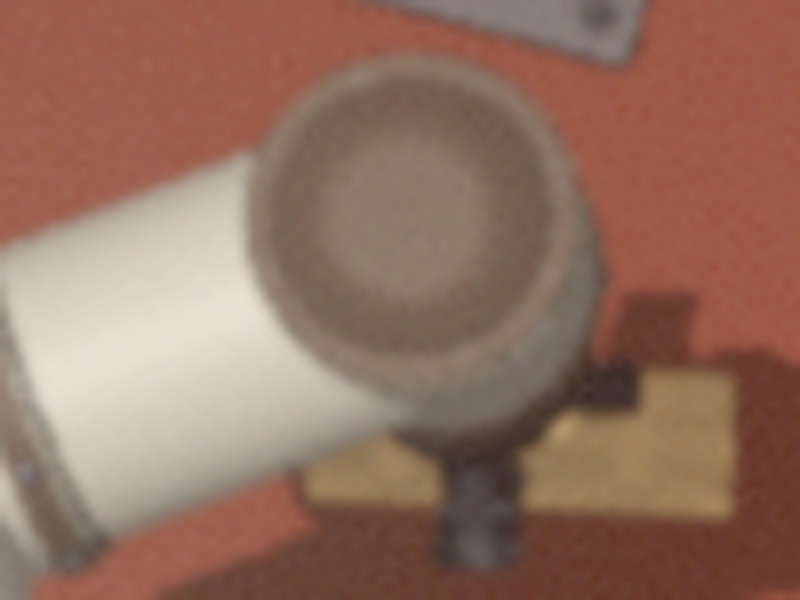

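Request:
{"name": "apply_moves", "arguments": {"targets": "0 -10 -12 0 1; 0 -30 -36 0 1; 0 -52 -62 0 1; 0 -75 -89 0 1; 0 -98 -116 0 1; 0 -121 -143 0 1; 0 -143 -169 0 1; 0 -160 -190 0 1; 0 -170 -202 0 1; 0 -172.5 -204.5 0 1"}}

```text
clock: 4.85
position: [656.7, 180.8, 163.0]
ee_rot: [-0.706, 0.0, 0.708, -0.001]
contact_force: [0.2, -1.4, -0.7]
gripper_width: 14.9
```

```bash
python3 rel.py 654.3 179.2 81
python3 - <<'E'
from bench import get_image,status
import cv2,numpy as np
s=status.read_state();print(s["gripper_width"],s["contact_force"],s["wrist_torque"])
for n in ("scene","top"):
    d=get_image(n);np.savez(f"{n}4.npz",**d)
    x,y=(390,220) if n=="scene" else (160,140)
    cv2.imwrite(f"pics/{n}4.png",cv2.resize(d["img"][y:y+105,x:x+140,::-1],(800,600),interpolation=cv2.INTER_CUBIC))
E
```

```text
[656.67 180.76 162.99]
[[-3.5e-03  7.0e-04 -1.0e+00]
 [-1.9e-03 -1.0e+00 -7.0e-04]
 [-1.0e+00  1.9e-03  3.5e-03]]
shift [82.01  1.4   2.08]
spin 0.04082799079413534
14.927713192206959 [ 0.18405094 -1.3834451  -0.72937801] [-0.02206497 -0.05781082 -0.01165967]
```

View pics/scene4.png

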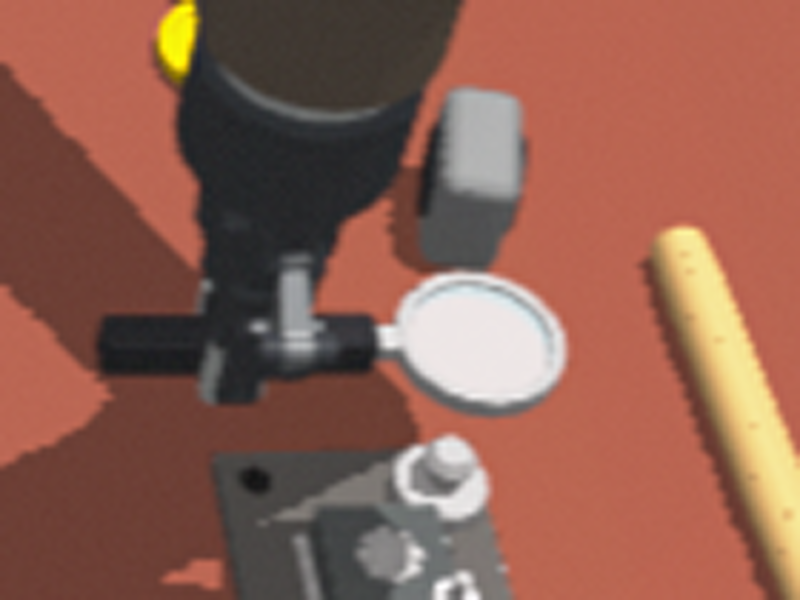

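View pics/top4.png

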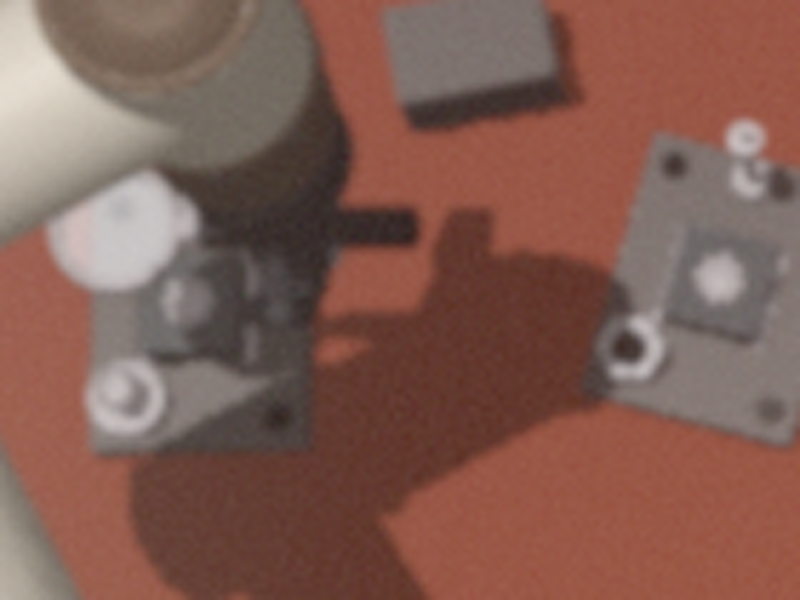

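Request:
{"name": "apply_moves", "arguments": {"targets": "5 1 2 0 1; 20 1 2 0 1; 38 1 2 0 1; 55 1 2 0 1; 68 1 2 0 1; 76 1 2 0 1; 80 1 2 0 1; 80 1 2 0 1; 80 1 2 0 1; 80 1 2 0 1"}}

```text
clock: 5.78
position: [654.2, 178.3, 87.9]
ee_rot: [0.708, 0.0, -0.706, -0.0]
contact_force: [0.8, -0.9, -1.4]
gripper_width: 15.2
```

```bash
python3 rel.py 654.3 179.2 81
python3 - <<'E'
from bench import get_image,status
import cv2,numpy as np
s=status.read_state();print(s["gripper_width"],s["contact_force"],s["wrist_torque"])
for n in ("scene","top"):
    d=get_image(n);np.savez(f"{n}5.npz",**d)
    x,y=(390,250) if n=="scene" else (160,140)
    cv2.imwrite(f"pics/{n}5.png",cv2.resize(d["img"][y:y+105,x:x+140,::-1],(800,600),interpolation=cv2.INTER_CUBIC))
E
```

```text
[654.15 178.35  87.93]
[[ 2.e-03 -3.e-04 -1.e+00]
 [ 7.e-04 -1.e+00  3.e-04]
 [-1.e+00 -7.e-04 -2.e-03]]
shift [ 6.93 -0.85 -0.13]
spin -0.015008945209148833
15.224208345486993 [ 0.77562992 -0.93105706 -1.42274056] [-0.00525635 -0.00995414  0.01024756]
```

View pics/scene5.png

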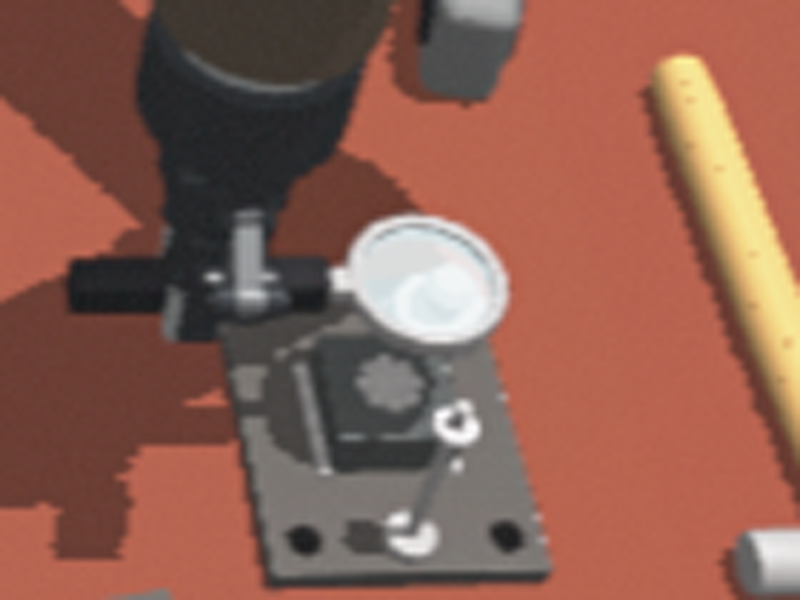

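View pics/top5.png

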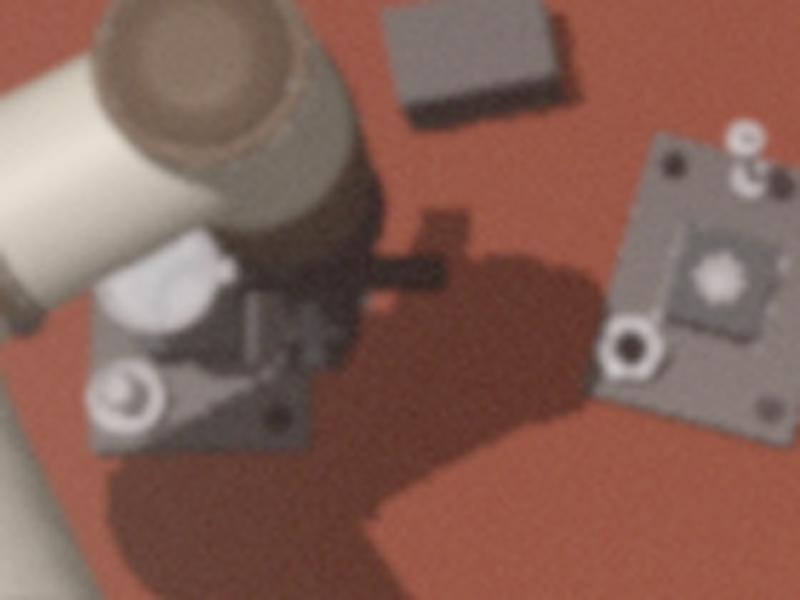

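Request:
{"name": "apply_moves", "arguments": {"targets": "3 -0.5 0 0 1; 6 -0.8 0 0 1; 6.5 -0.8 0 0 1; 6.5 -0.8 0 0 1; 6.5 -0.8 0 0 1; 6.5 -0.8 0 0 1; 6.5 -0.8 0 0 1; 6.5 -0.8 0 0 1"}}

```text
clock: 6.55
position: [653.6, 179.0, 80.3]
ee_rot: [0.707, -0.0, -0.707, -0.0]
contact_force: [0.5, -1.0, -1.0]
gripper_width: 15.1
```

```bash
python3 rel.py 654.3 179.2 81
python3 - <<'E'
from bench import get_image,status
import cv2,numpy as np
from h import *
s=status.read_state();print(s["gripper_width"],s["contact_force"],s["joint_vel"].round(4))
for n in ("scene","top"):
    d=get_image(n);np.savez(f"{n}6.npz",**d)
    x,y=(410,270) if n=="scene" else (160,160)
    cv2.imwrite(f"pics/{n}6.png",cv2.resize(d["img"][y:y+75,x:x+100,::-1],(800,600),interpolation=cv2.INTER_CUBIC))
    print(n,"proj lens",proj(d,np.array([654.3,267.8,98])),proj(d,np.array([654.3,267.8,103])))
s2=status.read_state();print(s2["position"])
E
```

```text
[653.65 179.03  80.28]
[[ 1.e-04 -4.e-04 -1.e+00]
 [ 0.e+00 -1.e+00  4.e-04]
 [-1.e+00 -0.e+00 -1.e-04]]
shift [-0.72 -0.17 -0.65]
spin -0.02197250515389658
15.085526960147051 [ 0.48363257 -0.95438092 -0.98601537] [-0.0016  0.001  -0.0004 -0.0015 -0.0001 -0.0003]
scene proj lens [463.52636073 300.42061732] [464.01566499 299.12416059]
top proj lens [187.57885889 187.19706556] [187.17436514 186.74884305]
[653.63966172 179.06448751  80.27949951]
```

View pics/scene6.png

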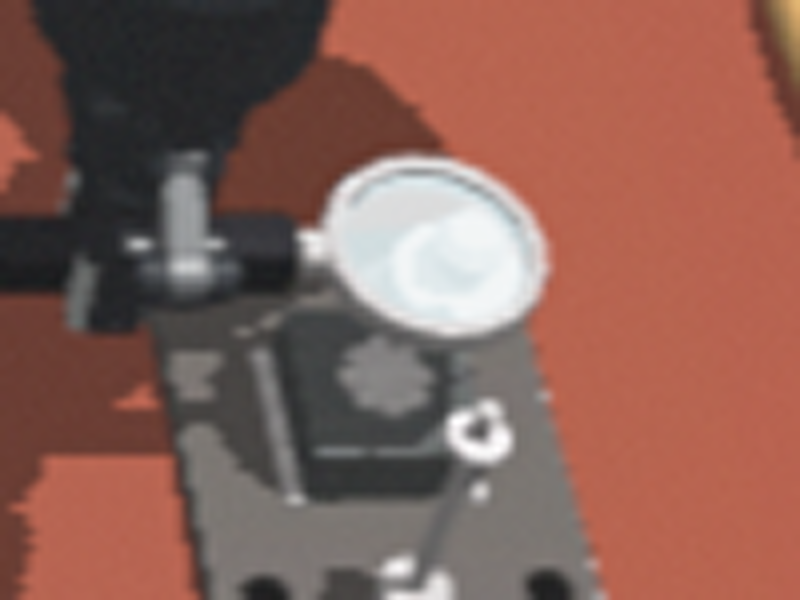

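View pics/top6.png

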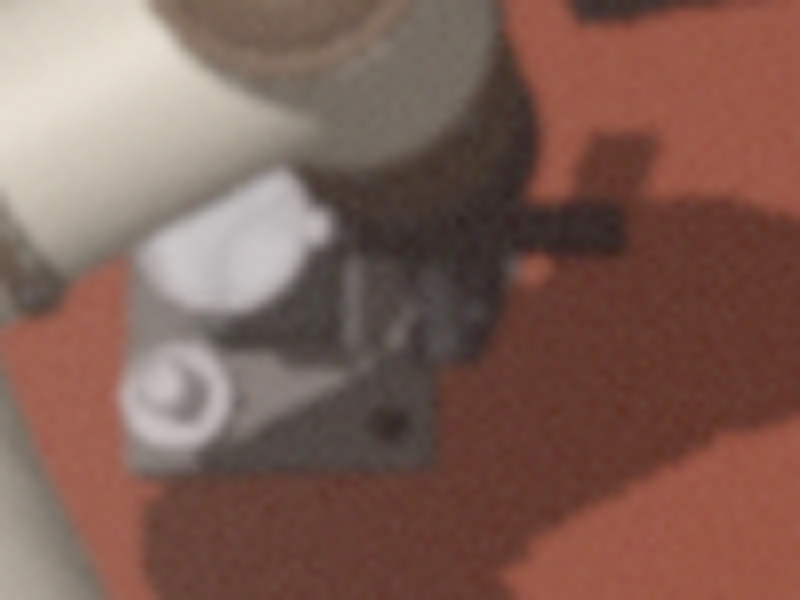

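Run:
```python
from h import *
S=load("scene6");T=load("top6");S0=load("scene0")
def big(n,d,x,y,w,h,k):
    cv2.imwrite(n,cv2.resize(d["img"][y:y+h,x:x+w,::-1],(w*k,h*k),interpolation=cv2.INTER_CUBIC))
big("pics/s6b.png",S,444,283,40,35,16)
big("pics/t6b.png",T,172,175,40,35,16)
big("pics/s0b.png",S0,356,234,40,35,16)
```

```text
(no output)
```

View pics/s6b.png

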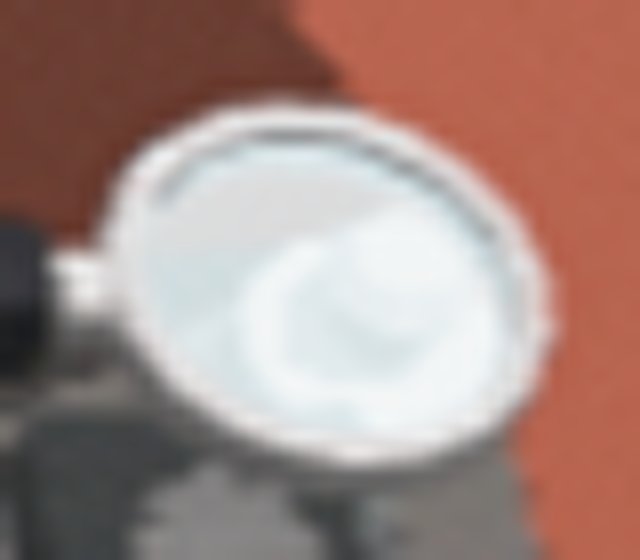

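View pics/t6b.png

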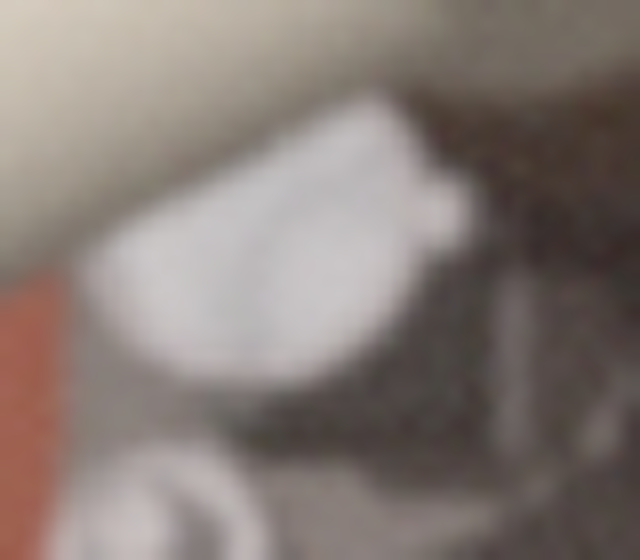

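View pics/s0b.png

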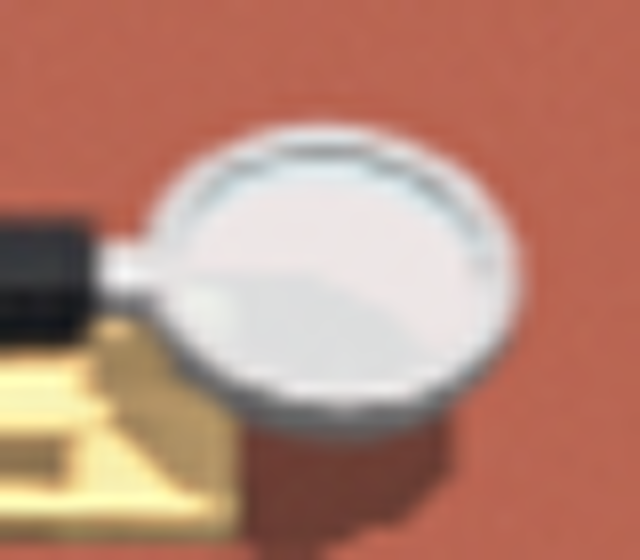

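Run:
```python
from h import *
S=load("scene6");T=load("top6")
rest=plane(S,(376.4,250.1),39); now=plane(S,(463.97,300.15),103); weld=plane(S,(458,316.6),38)
print("scene rest",rest,"now",now,"weld",weld,"err now-weld",(now-weld)[:2])
a=np.linspace(0,2*np.pi,73)
def ell(c,n=np.array([0,0,1.])):
    q=np.array([proj(S,c+30*(np.cos(t)*np.array([1,0,0])+np.sin(t)*np.array([0,1,0]))) for t in a]); return q.min(0),q.max(0),q[q[:,1].argmin()],q[q[:,1].argmax()],q[q[:,0].argmax()],q[q[:,0].argmin()],
f=lambda q:(np.array(q)-[444,283]+.5)*16-.5
for q in ell(now): print(f(q).round(0))
```

```text
scene rest [455.96882639  95.93145783  39.        ] now [657.01092144 267.16027638 103.        ] weld [657.86585993 267.30390354  38.        ] err now-weld [-0.85493848 -0.14362717]
[104. 104.]
[552. 467.]
[284. 104.]
[372. 467.]
[552. 312.]
[104. 252.]
```

Request:
{"name": "apply_moves", "arguments": {"targets": "-0.7 -0.2 -0.7 0 1; -0.7 -0.2 -0.7 0 1; -0.7 -0.2 -0.7 0 1; -0.7 -0.2 -0.7 0 1; -0.7 -0.2 -0.7 0 1; -0.7 -0.2 -0.7 0 1; -0.7 -0.2 -0.7 0 1; -0.7 -0.2 -0.7 0 1; -0.7 -0.2 -0.7 0 1; -0.7 -0.2 -0.7 0 1"}}

```text
clock: 7.48
position: [654.3, 179.3, 80.9]
ee_rot: [-0.707, 0.0, 0.707, 0.0]
contact_force: [0.1, 0.0, -1.3]
gripper_width: 15.2
```

```bash
python3 rel.py 654.3 179.2 81
python3 - <<'E'
from bench import get_image,status
from h import *
for n in ("scene","top"):
    d=get_image(n);np.savez(f"{n}7.npz",**d);cv2.imwrite(f"pics/{n}7.png",d["img"][:,:,::-1])
s=status.read_state();print(s["position"],s["gripper_width"],s["contact_force"],s["joint_vel"].round(4),s["clock"])
d=load("scene7");cv2.imwrite("pics/s7b.png",cv2.resize(d["img"][283:318,444:484,::-1],(640,560),interpolation=cv2.INTER_CUBIC))
E
```

```text
[654.3  179.26  80.91]
[[-0.e+00 -3.e-04 -1.e+00]
 [ 0.e+00 -1.e+00  3.e-04]
 [-1.e+00 -0.e+00  0.e+00]]
shift [-0.09  0.06 -0.  ]
spin -0.019416589760483022
[654.31403959 179.23488273  80.90231402] 14.960231240993197 [ 0.02542199 -0.75096754 -0.36266506] [-0.0019  0.0008  0.0004 -0.0004 -0.0007  0.0004] 7.5833
```

View pics/s7b.png

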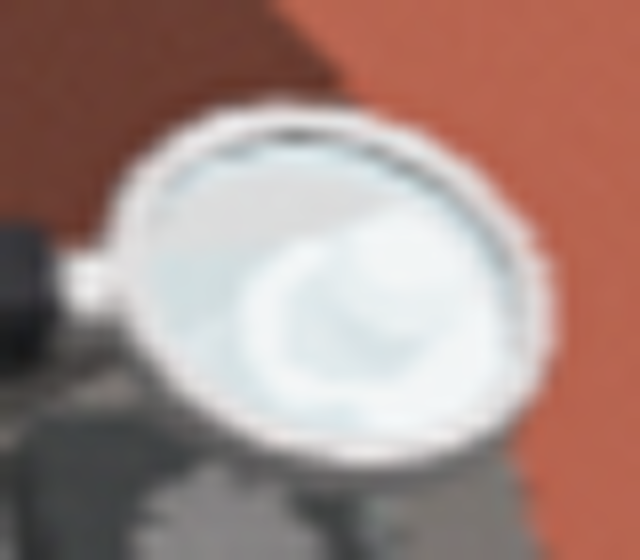

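View pics/scene7.png

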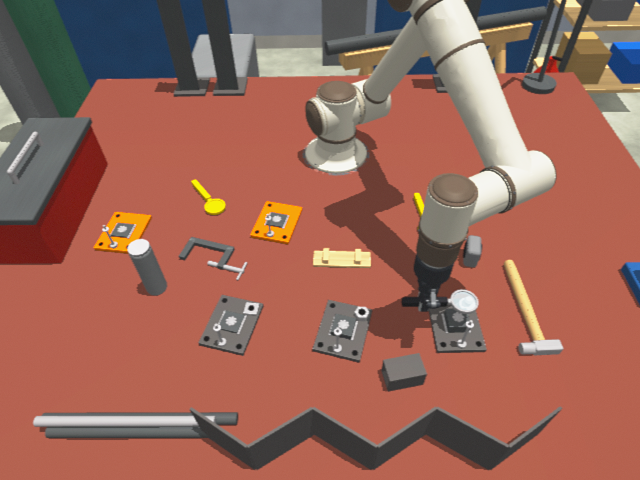

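The scene view shows the lens at (464,300), level over the flagged plate. The pin is clear, and everything else is where it started. Handing in.

```bash
python3 -c "
from bench import job;print(job.job_done())"
```

```text
the job is handed in; nothing more can be done
None
```

I lifted the loupe off its rest by the handle and handed in while holding it level over the weld on the left plate. That plate is the one carrying the knobbed magnet. Its pad is the tallest of the three, so it is `part_c`. The job took about 7.6 s.

- **Position:** the scene view put the lens 0.9 mm short of the weld in x and 0.1 mm off in y. I then made a 0.7 mm correction, and the final tool pose is within 0.1 mm of what I aimed for.
- **Height:** the lens should be at about 97.9 mm, against 98 mm for the collar. This comes from the tool height plus the handle's stated height of 34 mm on its rest, not from a camera measurement.
- **Level and steady:** just before the last sub-millimetre correction, the lens ring's outline matched a level ring within about 1 px in the scene view, and it looked the same afterwards. The contact force was under 1 N and the arm was still. The last picture showed everything else where it had started.
- **What disagreed:** heights from the two cameras came out 2 to 5 mm below the stated values (weld 34 against 38, collar 96 against 98, handle 29 against 34). At the stated heights, the two views also differed by about 4 mm in x. I treated both as calibration error and placed the lens by its offset from the weld within the same view.
- **Limited check:** the arm partly hid the lens from the top camera, so that view gave only a rough confirmation.

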